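# Set the tattoo power supply four clicks up and switch it on

## Task

With a fingertip, push the black click-stop pointer dial on top of the power supply clockwise (seen from above) by exactly four clicks from where it stands, without gripping it and without ever running on towards a fifth click. Leave it resting in the fourth click, then press the round steel push button on the same lid right down and let it come back up. Push gently, and leave everything else on the counter where it stands.

Things in the scene. Friction and masses are not known exactly. Their poses are not given: they have to be found in the camera images.
- supply: Grey bench power supply fixed to the counter, 170 mm (its x) by 300 mm (its y), flat lid 55 mm above the counter. Origin: centre of its underside. On the lid stand the dial and the push button, 85 mm either side of the middle along its y (and up to 15 mm off it along x); which is on which side varies.
- dial_base: Fixed round aluminium plate under the dial, 84 mm across, 4 mm thick, with 18 even tick marks. Origin: centre of its underside, on the dial's upright axis, at lid height (55 mm above the counter). Its x axis points where the dial's nose points at the start (any direction).
- dial (a joint): Turn of the dial, rad: 0 at the start, growing clockwise seen from above. It rests only in clicks, 20 degrees (0.349) apart. Pushed past half-way to the next click it snaps into it; let go earlier, it falls back. Resistance peaks between clicks: 0.065 to 0.1 N m (2.5 to 4 N at 25 mm from the axis), plus slight damping. Hard stops at 2.6 either way.
- dial_nose (a point): Middle of the top edge of the dial's nose end, 32 mm from the axis, 93 mm above the counter; x points outward along the nose. The black dial: a skirt 68 mm across, top 67 mm above the counter, with an upright straight grip bar across it, 64 mm long, 14 mm thick, 26 mm high. A white line on the bar's top runs from the axis to the nose end.
- button (a joint): Travel of the push button in m: 0 up, 0.006 right down; it springs back, and right down takes about 5 N.
- button_top (a point): Centre of the top face of the round steel push button (30 mm across, in a black housing 46 mm across and 12 mm high), 77 mm above the counter when up; it is pressed straight down.
- tape_roll: Bystander: roll of white paper tape, 48 mm across, 18 mm high, lying on the supply's lid between the dial and the button. Origin: centre of its underside.
- ink_short: Bystander: small dark ink bottle, 36 mm across, 90 mm tall, standing to the left of the supply. Origin: centre of its underside.
- ink_tall: Bystander: small dark ink bottle with a white cap, 36 mm across, 115 mm tall, to the left of the supply. Origin: centre of its underside.
- squeeze: Bystander: white squeeze bottle, 56 mm across, 165 mm tall, to the right of the supply. Origin: centre of its underside.
- jar: Bystander: low white ointment jar, 60 mm across, 45 mm tall, on the robot's side of the supply. Origin: centre of its underside.
- dish: Bystander: shallow steel dish, 84 mm across, 22 mm tall, beyond the supply. Origin: centre of its underside.
- machine: Bystander: coil tattoo machine lying beyond the supply: steel frame with two brass coils and a tube, about 125 x 28 x 52 mm. Origin: under the middle of its frame.

How it is judged:
By the outcome, as a careful person would: the job done as asked, in the order asked, and still so for the second after the job is handed in, with the robot touching nothing.
It also fails if it takes over 58 s, if anything falls off the work surface, if the arm or the gripper's body presses on something with over 40 N, if the wrist force passes 120 N, or if a joint passes its speed limit or range.

## Robot

A 6-joint arm with a two-finger parallel gripper is mounted at the origin on the work surface. World frame = base frame: x ahead of the robot, y to its left, z up, the work surface at z = 0. Lengths are in m, angles in rad, forces in N, time in s.
With the tool pointing down it reaches from about 0.275 to 1 m from the base axis. Payload 8.4 kg.
Tool frame: the origin (TCP) lies between the finger pads; the fingertips stand 11 mm ahead of it and the grasp point (between the pads) lies 8 mm behind it; z points along the fingers, y is the line along which they close (so a half turn about z gives the same grasp; the last joint's range is limited). The gripper opens to 85 mm and grips with 20 to 120 N. Pads are 22 mm wide; open, the fingers measure 114 mm over their backs; the gripper's body (76 mm by 85 mm) begins 54 mm behind the grasp point. The pads swing forward as they close: fully open they stand 13 mm farther back than shut.
Start: joints at [1.164, 0.353, 1.633, -0, 1.155, -0.002], TCP at [0.246, 0.574, 0.242] pointing down, gripper open.
Joint ranges: [-2.63, 2.63], [-0.92, 2.1], [0.06, 2.66], [-1.3, 4.44], [0, 2.69], [-3.02, 3.02]. Speed limits (rad/s): [2.22, 2.22, 2.79, 3.14, 3.14, 3.14].

## Interface

Orientations are given as a rotation vector (axis times angle).
In Python, from bench import arm, hand, capture, calibration, order gives the robot as it stands. Calls block until the motion is done:
- arm.goto(position, orientation): joint-space move of the TCP to a pose.
- arm.movel(position, v=0.15, rotation=None, until_force=None): straight line of the TCP; rotation=None keeps the orientation; v is the mean speed in m/s. With until_force (N) it stops when the force on the tool has changed by that much, and returns True; else False.
- arm.move_joints(angles): joint-space move.
- hand.grip(opening): finger opening in m; the grip force is fixed at half the most; returns when the fingers have stopped.
- arm.pause(seconds).
- arm.inverse_kinematics(position, orientation): joint angles nearest the present ones, or None.
- arm.state(): the state.
- capture(name): name is "scene" or "top"; returns the picture (420x560x3 uint8, red, green, blue); there is no depth.
- calibration(name): a dict with "camera_matrix" (3x3 intrinsics, pixels), "rvec" (rotation vector, rad) and "tvec" (3), from world to camera coordinates, as OpenCV has them. Camera axes: x right, y down, z forward; pixel columns grow to the right and rows downward; lengths in m; the calibration is good to about 2 mm. A picture is of the moment at which its call begins. calibration takes no time and is no camera call.
A pose or a line that the arm cannot do raises arm.IKError and nothing moves.
- order.close_job(): hands the job in; it is judged then, once.
The state is a dict: "clock": time; "qpos": joint angles; "qvel": joint speeds; "joint_efforts": joint torques, N m; "tool_pos": TCP position; "tool_rot": TCP orientation; "ft_force": force on the tool from outside, world axes, zero at the start; "ft_torque": the same for the moment, N m; "opening": finger opening in m; "gripper_force": force on a finger pad.
Only numpy, scipy, OpenCV 4.12 (cv2) and the standard library are available. Lean on these libraries where they do the work, as an engineer would, in place of code of your own. Each camera call takes 0.05 s, during which the arm holds its last target. There are 200 camera calls.

## Working session

There is one attempt and no reset: what is moved stays moved. The work goes in short steps, each a Python script; the robot and the scene stay as the last script left them, time stands still between calls to the robot, and variables do not carry over. Pictures are saved under pics/ and viewed, at most 10 in all, crops included, and the job is handed in when it is done.

```bash
mkdir -p pics; ls; python3 - <<'E'
from bench import arm,hand,capture,calibration
import cv2,numpy as np
for n in("scene","top"):
    im=capture(n); cv2.imwrite(f"pics/{n}0.png",im[:,:,::-1])
    c=calibration(n); R=cv2.Rodrigues(np.array(c["rvec"]))[0]; print(n,np.round(c["camera_matrix"],1).tolist(),np.round(-R.T@np.array(c["tvec"]).ravel(),3),np.round(R,2).tolist())
print(arm.state())
E
```

```text
pics
scene [[471.2, 0.0, 274.3], [0.0, 471.2, 214.2], [0.0, 0.0, 1.0]] [ 1.125 -0.442  0.762] [[0.7, 0.71, -0.0], [0.48, -0.48, -0.74], [-0.53, 0.52, -0.67]]
top [[543.4, 0.0, 287.7], [0.0, 543.4, 213.6], [0.0, 0.0, 1.0]] [0.38  0.047 1.194] [[-0.0, -1.0, -0.03], [-0.98, 0.01, -0.18], [0.18, 0.03, -0.98]]
{'clock': 0.1, 'qpos': array([ 1.16361464e+00,  3.53597545e-01,  1.63403024e+00, -3.21611597e-06,
        1.15518742e+00, -2.39097666e-03]), 'qvel': array([-6.89063056e-04, -1.71774741e-03, -1.76533677e-03, -1.53300396e-03,
        2.95733216e-05,  1.11107974e-03]), 'joint_efforts': array([ 1.74010045e-03, -6.06357479e+01, -3.42819643e+01,  1.55522462e-04,
        3.81539736e-03,  1.08811955e-05]), 'tool_pos': array([0.24598147, 0.57413125, 0.24163772]), 'tool_rot': array([-6.31460031e-01, -3.07722524e+00,  1.88103462e-03]), 'ft_force': array([ 0.10555996, -0.6631992 , -0.10954287]), 'ft_torque': array([-0.03256617, -0.03477607, -0.00947432]), 'gripper_force': 0.0, 'opening': 0.08517453321775856}
```

View pics/top0.png

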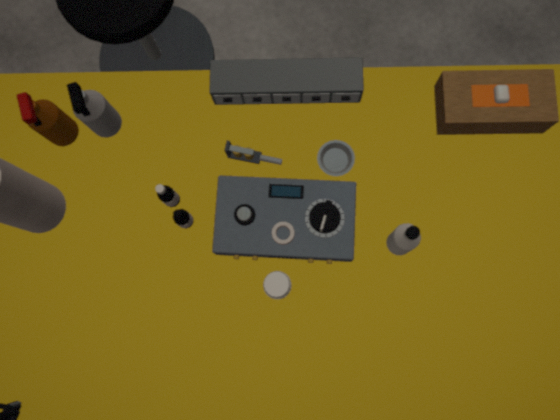

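View pics/scene0.png

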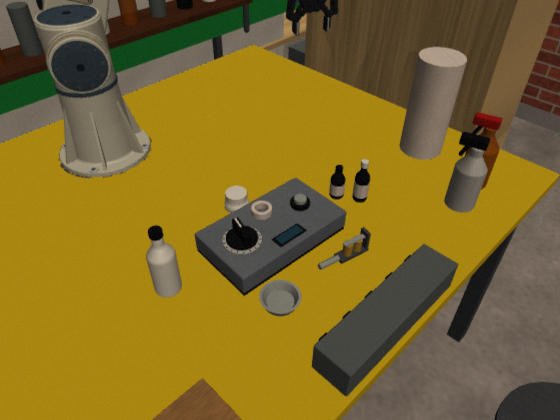

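The top view shows the dial at about (325,217), with its white line running down and left to roughly (322,230). The button is at (244,214) and the tape roll at (283,232). The scene view shows the dial at (242,238) and the button at (300,200). Next I'll measure from an enlarged crop.

```bash
cat > h.py <<'E'
import cv2,numpy as np
from bench import arm,hand,capture,calibration
def ray(n,uv,z):
    c=calibration(n);K=np.array(c["camera_matrix"]);R=cv2.Rodrigues(np.array(c["rvec"]))[0];t=np.array(c["tvec"]).ravel()
    o=-R.T@t;d=R.T@np.linalg.inv(K)@np.array([uv[0],uv[1],1.]);return o+d*(z-o[2])/d[2]
def proj(n,p):
    c=calibration(n);return cv2.projectPoints(np.array([p],float),np.array(c["rvec"],float),np.array(c["tvec"],float),np.array(c["camera_matrix"]),None)[0].ravel()
def crop(im,x0,y0,x1,y1,s,name):
    cv2.imwrite(f"pics/{name}.png",cv2.resize(im[y0:y1,x0:x1,::-1],None,fx=s,fy=s,interpolation=cv2.INTER_CUBIC))
E
python3 - <<'E'
from h import *
t=cv2.imread("pics/top0.png")[:,:,::-1];s=cv2.imread("pics/scene0.png")[:,:,::-1]
a=cv2.resize(t[195:240,300:350],None,fx=8,fy=8,interpolation=cv2.INTER_CUBIC)
b=cv2.resize(s[215:260,217:267],None,fx=8,fy=8,interpolation=cv2.INTER_CUBIC)
cv2.imwrite("pics/c1.png",np.clip(np.hstack([a,b])[:,:,::-1]*1.6,0,255))
g=t.astype(int)
def blobs(im,x0,y0,x1,y1,th,lo=False):
    m=im[y0:y1,x0:x1].max(2); m=((m<th) if lo else (m>th)).astype(np.uint8)
    n,l,st,ce=cv2.connectedComponentsWithStats(m)
    for i in range(1,n):
        if st[i,4]>8: print(st[i,:2]+[x0,y0],st[i,2:],np.round(ce[i]+[x0,y0],2))
print("top dial bright");blobs(t,300,193,350,242,110)
print("top dial dark");blobs(t,300,193,350,242,35,True)
print("top button dark");blobs(t,228,198,262,230,35,True)
print("tape");blobs(t,266,215,300,248,120)
print("scene dial bright");blobs(s,215,212,270,262,110)
print("scene dial dark");blobs(s,215,212,270,262,35,True)
print("scene button dark");blobs(s,285,188,315,214,35,True)
# supply outline: corners
for n,uvs in(("top",[(217,177),(357,179),(355,259),(214,254)]),):
    for uv in uvs: print(ray(n,uv,.055))
E
```

```text
top dial bright
[321 216] [ 5 13 20] [322.75 221.95]
top dial dark
[300 193] [ 3  5 10] [301.3 195.3]
[310 201] [ 30  32 619] [324.74 216.16]
top button dark
[235 205] [ 20  20 122] [245.77 216.52]
tape
[272 222] [ 22  21 186] [282.49 232.09]
scene dial bright
[215 212] [16 10 93] [220.51 214.96]
[253 212] [17  8 98] [262.4  214.97]
[235 218] [ 7  9 20] [237.75 222.05]
[238 231] [ 24  23 100] [252.64 245.21]
[223 234] [14 20 67] [227.79 245.01]
scene dial dark
[226 218] [ 32  32 640] [240.9  236.48]
scene button dark
[290 197] [ 20  14 142] [299.34 204.92]
[0.6718542  0.23119208 0.055     ]
[ 0.66407766 -0.07117226  0.055     ]
[ 0.49189019 -0.06237856  0.055     ]
[0.50444391 0.23425108 0.055     ][ WARN:0@0.229] global loadsave.cpp:1063 imwrite_ Unsupported depth image for selected encoder is fallbacked to CV_8U.
```

View pics/c1.png

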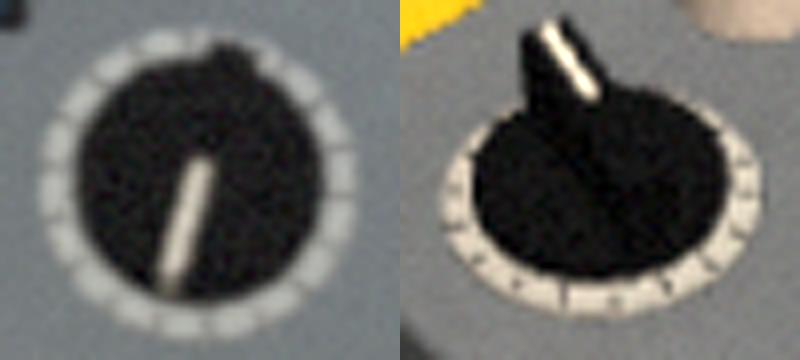

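The enlarged crop shows the ring spanning 40–356 by 25–338 in the left half, so its centre is at about (324.3,217.2) px. The white line runs from (325.1,214.3) at the axis to (320.8,231.1) at the nose. In the scene view the nose is at (235.1,217.6) and the axis end at (241.1,226.8).

```bash
cat >> h.py <<'E'
from scipy.spatial.transform import Rotation as Rr
def rot(a,s=1):  # tool down, tool y along s*(cos a,sin a)
    y=s*np.array([np.cos(a),np.sin(a),0]);z=np.array([0,0,-1.]);x=np.cross(y,z)
    return Rr.from_matrix(np.stack([x,y,z],1)).as_rotvec()
def polar(C,a,u,v,z): # dial frame (u along nose at angle a, v ccw side)
    return np.array([C[0]+u*np.cos(a)-v*np.sin(a),C[1]+u*np.sin(a)+v*np.cos(a),z])
E
python3 - <<'E'
from h import *
print("plate",ray("top",(324.3,217.2),.059))
for n,a,b in(("top",(325.1,214.3),(320.8,231.1)),("scene",(241.06,226.8),(235.06,217.6))):
    A,B=ray(n,a,.093),ray(n,b,.093);print(n,A,B,np.linalg.norm(B-A),np.degrees(np.arctan2(*(B-A)[1::-1])))
print("button top",ray("top",(244.5,214),.077),"scene",ray("scene",(300,199.5),.077))
print("tape",ray("top",(282.5,232.1),.073)); print("squeeze",ray("top",(413,232),.165))
C=ray("top",(324.3,217.2),.059)[:2]
a0=np.radians(165)
for s in(1,-1):
    for d in(-15,0,40,80):
        a=a0-np.radians(d);q=arm.inverse_kinematics(polar(C,a,.025,.018,.085),rot(a,s));print(s,d,None if q is None else np.round(q,2))
E
```

```text
plate [5.80599122e-01 5.25059258e-04 5.90000000e-02]
top [5.80646223e-01 1.65096087e-04 9.30000000e-02] [0.54578954 0.00951776 0.093     ] 0.036089624521282775 164.980298789354
scene [ 5.82567921e-01 -3.40712620e-04  9.30000000e-02] [0.55299408 0.00927696 0.093     ] 0.031098418789155067 161.98501942485572
button top [0.58571982 0.1681651  0.077     ] scene [0.59678368 0.16231708 0.077     ]
tape [0.54733407 0.08868803 0.073     ]
squeeze [ 0.53181956 -0.16320298  0.165     ]
1 -15 None
1 0 [-0.02  0.44  1.91 -0.    0.79 -2.9 ]
1 40 [ 0.02  0.44  1.91 -0.    0.79 -2.17]
1 80 [ 0.05  0.46  1.88 -0.    0.8  -1.44]
-1 -15 [-0.03  0.45  1.9   0.    0.79 -0.03]
-1 0 [-0.02  0.44  1.91 -0.    0.79  0.24]
-1 40 [ 0.02  0.44  1.91 -0.    0.79  0.98]
-1 80 [ 0.05  0.46  1.88 -0.    0.8   1.7 ]
```

```bash
python3 - <<'E'
from h import *
C=np.array([.581,0.0]);a=np.radians(163.7)
hand.grip(0.0)
arm.goto(polar(C,a,.025,.030,.25),rot(a,-1))
arm.movel(polar(C,a,.025,.030,.12),v=.12)
f0=arm.state()["ft_force"]
arm.movel(polar(C,a,.025,.030,.086),v=.05,until_force=6)
f1=arm.state()["ft_force"]
r=arm.movel(polar(C,a,.025,.015,.086),v=.008,until_force=1.2)
s=arm.state();p=s["tool_pos"][:2]-C
print(r,s["clock"],s["opening"],f0,f1,s["ft_force"],s["tool_pos"],"v",p@[-np.sin(a),np.cos(a)],"u",p@[np.cos(a),np.sin(a)])
im=capture("scene");crop(im,180,130,310,260,4.5,"c2")
E
```

```text
True 6.6833 0.00016558640138743342 [ 0.07297632 -0.65270374 -0.15091993] [-0.41664315 -1.12830247  0.08004174] [ 0.02424958 -0.80391306  1.34639927] [ 0.55164386 -0.01004646  0.08566059] v 0.017881939569947155 u 0.02535647229997592
```

View pics/c2.png

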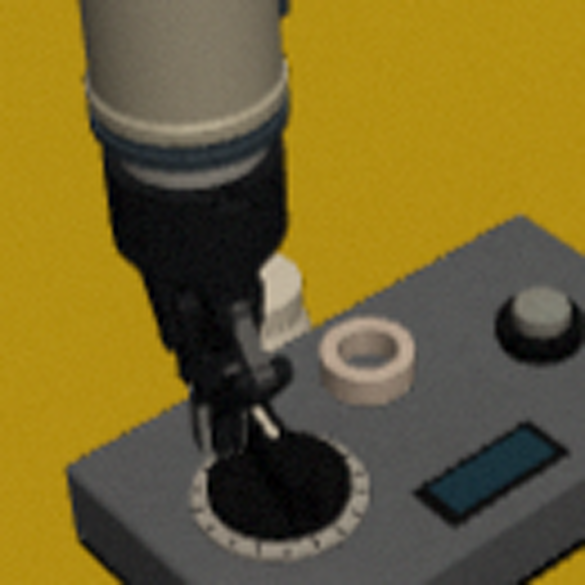

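The scene crop shows the closed fingertips beside the bar on the ccw side, with the white line visible at (265,420) in the crop. Contact came at v = 17.9 mm, against 18 mm nominal. I'll push about three clicks first and then check.

```bash
cat >> h.py <<'E'
C=np.array([.581,0.0]);a0=np.radians(163.7)
def sweep(d0,d1,n,v=.008,V=.018):
    for d in np.linspace(d0,d1,n+1)[1:]:
        a=a0-np.radians(d);arm.movel(polar(C,a,.025,V,.086),v=v,rotation=rot(a,-1))
        s=arm.state();f=s["ft_force"];print(round(d),round(s["clock"],2),"tang cw F",round(float(f@[np.sin(a),-np.cos(a),0]),2),np.round(f,2))
E
python3 - <<'E'
from h import *
sweep(0,55,11)
im=capture("scene");crop(im,200,190,280,260,7,"c3")
E
```

```text
5 7.19 tang cw F -2.7 [-0.38 -2.75 -2.69]
10 7.67 tang cw F -0.42 [-0.91 -0.02 -0.47]
15 8.16 tang cw F 0.29 [ 0.58 -0.02 -0.01]
20 8.64 tang cw F -0.06 [-0.24  0.1  -0.44]
25 9.12 tang cw F -3.33 [-0.85 -3.69  0.72]
30 9.61 tang cw F -0.26 [-0.85  0.5   0.51]
35 10.09 tang cw F 0.26 [-0.06  0.49  0.4 ]
40 10.57 tang cw F 0.26 [-0.39  1.05 -0.73]
45 11.06 tang cw F -3.01 [-1.57 -3.4   2.25]
50 11.54 tang cw F 0.42 [ 0.42  0.09 -0.24]
55 12.03 tang cw F 0.91 [ 1.04 -0.23 -0.3 ]
```

View pics/c3.png

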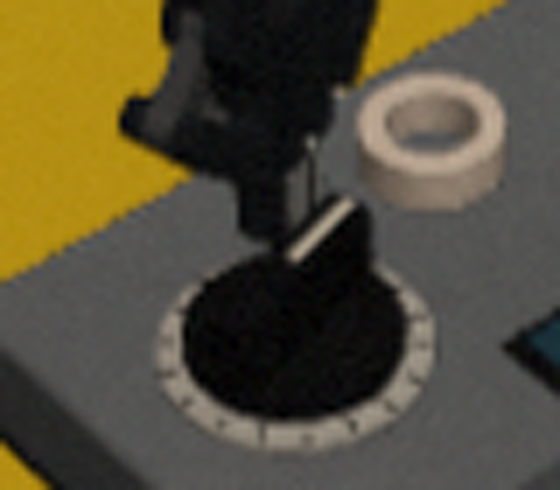

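The crop shows the nose swung clockwise, with the white line from (292,262) to (352,200). The force peaks at 5, 25 and 45 degrees fit three clicks. Now the fourth.

```bash
python3 - <<'E'
from h import *
A,B=ray("scene",(241.3,227),.093),ray("scene",(249.9,218.1),.093);print("nose now",np.degrees(np.arctan2(*(B-A)[1::-1])))
sweep(55,73,6,v=.006)
a=a0-np.radians(73)
arm.movel(polar(C,a,.025,.026,.086),v=.03)
arm.movel(polar(C,a,.025,.026,.18),v=.12)
arm.goto([.45,.26,.25],rot(a,-1))
im=capture("scene");im2=capture("top");print(arm.state()["clock"])
A=cv2.resize(im[185:255,200:315],None,fx=4,fy=4,interpolation=2);B=cv2.resize(im2[190:250,225:355],None,fx=4,fy=4,interpolation=2)
o=np.zeros((530,540,3),np.uint8);o[:280,:460]=A;o[285:525,:520]=B
cv2.imwrite("pics/c4.png",o[:,:,::-1])
E
```

```text
nose now 103.46807362251863
58 12.49 tang cw F 0.99 [ 1.08 -0.17 -0.87]
61 12.91 tang cw F 0.01 [ 0.09 -0.38  0.01]
64 13.32 tang cw F -3.54 [-3.35 -1.44  2.17]
67 13.74 tang cw F -3.47 [-3.29 -1.77  0.17]
70 14.16 tang cw F 0.23 [ 0.24 -0.03 -0.38]
73 14.57 tang cw F 1.06 [ 1.06 -0.1  -0.14]
17.0667
```

View pics/c4.png

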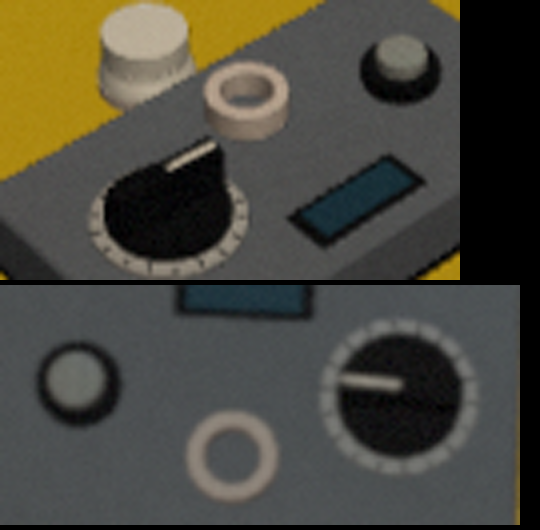

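The scene and top crops show the nose pointing left, with the line from (402,385) to (342,380). That is about 85°, or 80° clockwise of the start, so four clicks, and nothing else has moved. The button face centre is at about (77,379) in the lower crop.

```bash
python3 - <<'E'
from h import *
A,B=ray("top",(325.1,214.6),.093),ray("top",(310.1,213.35),.093);print("nose",np.degrees(np.arctan2(*(B-A)[1::-1])))
p1=ray("top",(243.9,213.1),.077);p2=ray("scene",(300.1,197.6),.077);p3=ray("top",(244.1,214.35),.063);print(p1,p2,p3)
b=.5*(p1+p3)[:2]; b=.7*b+.3*p2[:2];print(b)
a=a0-np.radians(73);R=rot(a,-1)
arm.goto([*b,.18],R)
arm.movel([*b,.094],v=.1,until_force=15)
r=arm.movel([*b,.0795],v=.01,until_force=9)
s=arm.state();print(r,s["tool_pos"],s["ft_force"])
im=capture("scene");crop(im,260,150,340,220,7,"c5")
E
```

```text
nose 84.631195600542
[0.58765002 0.16944684 0.077     ] [0.59247383 0.1672805  0.077     ] [0.58754511 0.17053114 0.063     ]
[0.58906044 0.16917644]
True [0.58906123 0.16915642 0.08205662] [-0.46501911  0.0867119   6.6932902 ]
```

View pics/c5.png

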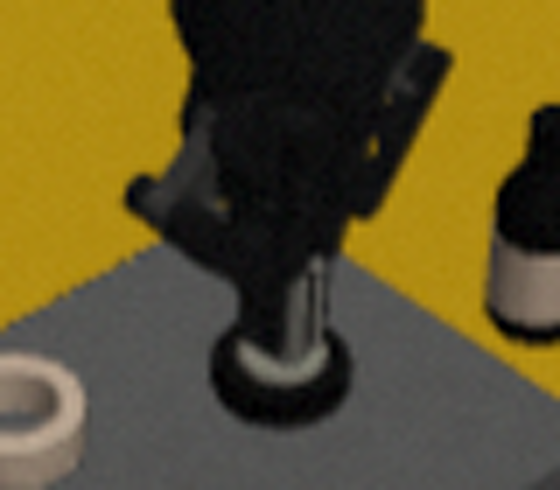

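The fingertip sits on the button at crop (285,360), with the tip at 71.1 mm, so it is about fully down. I'll press slightly further to be sure, then release and clear.

```bash
python3 - <<'E'
from h import *
p=arm.state()["tool_pos"]
r=arm.movel([p[0],p[1],.0805],v=.006,until_force=12)
arm.pause(.2);s=arm.state();print(r,s["tool_pos"],s["ft_force"])
arm.movel([p[0],p[1],.18],v=.08)
arm.goto([.45,.26,.25],s["tool_rot"]);arm.pause(.3)
im=capture("scene");im2=capture("top");print(arm.state()["clock"])
o=np.zeros((530,540,3),np.uint8);o[:280,:460]=cv2.resize(im[185:255,200:315],None,fx=4,fy=4,interpolation=2);o[285:525,:520]=cv2.resize(im2[190:250,225:355],None,fx=4,fy=4,interpolation=2)
cv2.imwrite("pics/c6.png",o[:,:,::-1])
E
```

```text
True [0.58908676 0.16917066 0.08204274] [-0.70223823 -0.54289758  6.69787971]
22.95
```

View pics/c6.png

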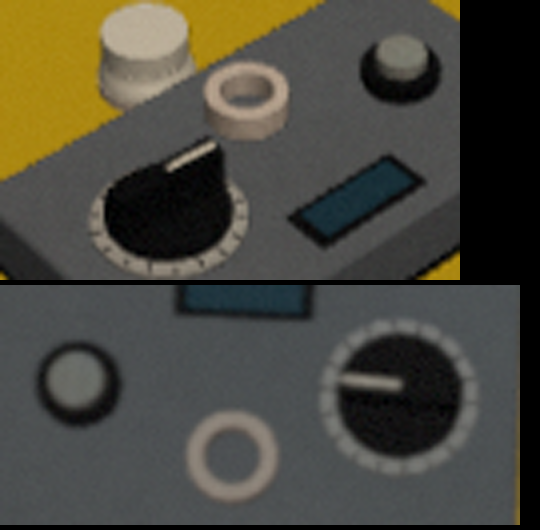

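The dial line is unchanged, from (402,385) to (342,380), and the button is back up at (77,379). The force jumped by 12 N with almost no further travel, so the button was right down.

```bash
python3 -c "
from bench import order
print(order.close_job())"
```

```text
the job is handed in; nothing more can be done
None
```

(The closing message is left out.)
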